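# Sweep the punched blanks up to the stop rail

### The job

Pick up the straightedge by its orange grip and, with it, sweep the five steel blanks all together in one group up to the stop rail, so that they lie flat in a row against it. Then set the straightedge down on the bench on its underside, touching none of the blanks. Do not touch the blanks with the gripper and leave the other things alone.

Things in the scene. Friction and masses are not known exactly. Their poses are not given: they have to be found in the camera images.
- straightedge: straightedge for sweeping parts: plain aluminium bar, sizes in mm: 190 long (its y axis) x 20 wide x 20 high, standing loose on the bench, with an upright orange plastic grip in the middle of its length, 24 thick (along x) x 44 long (along y), rising from the bar's top at 20 up to 75 above the bench; about 0.22 kg; alike both ways round; origin: centre of the bar's underside, z up
- stop_rail: fixed aluminium stop rail screwed to the bench, sizes in mm: 210 long (its y axis), an upright lip 18 high and 8 thick with a 4 high foot strip with three dark screws behind it; its front face, which the blanks have to touch, is the plane x = 0 and looks along the rail's own -x, towards the blanks and roughly towards the robot; origin: middle of the front face's foot, at bench height, z up
- blank_0: blank 1 of 5, all alike: loose round steel blank 28 mm in diameter, 12 mm high, about 0.045 kg, lying flat on the bench 50 to 105 mm in front of the stop rail (rail face to blank centre); each lies in its own lane, so that pushed straight at the rail the five end side by side in one row; origin: centre of its underside
- blank_1: blank 2 of 5, all alike: loose round steel blank 28 mm in diameter, 12 mm high, about 0.045 kg, lying flat on the bench 50 to 105 mm in front of the stop rail (rail face to blank centre); each lies in its own lane, so that pushed straight at the rail the five end side by side in one row; origin: centre of its underside
- blank_2: blank 3 of 5, all alike: loose round steel blank 28 mm in diameter, 12 mm high, about 0.045 kg, lying flat on the bench 50 to 105 mm in front of the stop rail (rail face to blank centre); each lies in its own lane, so that pushed straight at the rail the five end side by side in one row; origin: centre of its underside
- blank_3: blank 4 of 5, all alike: loose round steel blank 28 mm in diameter, 12 mm high, about 0.045 kg, lying flat on the bench 50 to 105 mm in front of the stop rail (rail face to blank centre); each lies in its own lane, so that pushed straight at the rail the five end side by side in one row; origin: centre of its underside
- blank_4: blank 5 of 5, all alike: loose round steel blank 28 mm in diameter, 12 mm high, about 0.045 kg, lying flat on the bench 50 to 105 mm in front of the stop rail (rail face to blank centre); each lies in its own lane, so that pushed straight at the rail the five end side by side in one row; origin: centre of its underside
- tally_counter: bystander to leave alone: grey round tally counter, 45x52x33; origin: centre of its underside
- spare_punch_0: bystander to leave alone: ground steel punch block, 32x50x43; origin: centre of its underside
- marker_pen: bystander to leave alone: white marker pen with black cap, lying, 12x130x13; origin: centre of its underside

How it is judged:
By the outcome, as a careful person would: the job done as asked, in the order asked, and still so for the second after the job is handed in, with the robot touching nothing.
It also fails if it takes over 42 s, if anything falls off the work surface, if the arm or the gripper's body presses on something with over 40 N, if the wrist force passes 120 N, or if a joint passes its speed limit or range.

### The arm

A 6-joint arm with a two-finger parallel gripper is mounted at the origin on a cart in front of the work surface, level with it; the furniture and walls round the work are solid. World frame = base frame: x ahead of the robot, y to its left, z up, the work surface at z = 0. Lengths are in m, angles in degrees, forces in N, time in s.
With the tool pointing down it reaches from about 0.275 to 0.825 m from the base axis. Payload 4.9 kg.
Tool frame: the origin (TCP) lies on the centre line of the jaws, within the pads' length; the fingertips stand 19 mm ahead of it and the grasp point (between the pads) is the TCP (ctrl.finger_overhang is the distance from the TCP to the fingertips, in m); z points along the fingers, y is the line along which they close (so a half turn about z gives the same grasp; the last joint's range is limited). The gripper opens to 85 mm and grips with 20 to 120 N. Pads are 22 mm wide; open, the fingers measure 114 mm over their backs; the gripper's body (76 mm by 85 mm) begins 54 mm behind the grasp point. The pads swing forward as they close: fully open they stand 13 mm farther back than shut.
Start: joints at [-84.007, 18.69, -11.035, 60.275, 0, 82.311], TCP at [0.13, -0.534, 0.25] pointing down, gripper open.
Joint ranges: [-152.03, 152.03], [-55.5, 102.48], [-74.3, 77.21], [-110.64, 120.58], [-84.22, 78.4], [-180, 180]. Speed limits (degrees/s): [147.25, 147.25, 180, 180, 180, 180].

### API

Orientations are given as [roll, pitch, yaw] about the fixed x, y, z axes, in that order (R = Rz(yaw) Ry(pitch) Rx(roll)).
In Python, from bench import ctrl, vision, job_done gives the robot as it stands.
- The arm moves only by the tool arm_command, never from a script. Its argument "increments" is one flat list of numbers, 4 for each row, row after row: the shift along the tool's x, y, z in m, then the turn about the tool's z in degrees. A call has 1 to 5 rows; each row is the pose to reach, as a shift and turn from the pose commanded when the call began, along the tool's axes at that moment; what a row does not reach only later rows make up. A row lasts 1/10 s, in which the tool goes at most 50 mm and 8.59 degrees, less where a joint would pass 70% of its speed; a pose out of reach is approached as far as the arm can. A call with a gripper value outside its range is refused whole. "hand" is the finger opening in m, from 0 to 0.0854, set as the call begins (left out, the last holds). The fingers move at their own pace and stop on an object; "grip_force" is the grip in N (left out, the last holds). Time passes only in rows, so rows that repeat a pose let the fingers close. It gives the time, the measured TCP pose, the force, the opening and the grip force at its end, in the units of the state.
- ctrl.state(): the state, without advancing time (a new reading comes with each control period).
- vision.capture(name): name is "side" or "top" or "wrist"; returns a dict with "img" (384x512x3 uint8, blue, green, red), "depth" (384x512 float32, m along the optical axis (not along the pixel's ray), 0 where there is no reading), "fx", "fy", "cx", "cy" (pixels), "rvec" (rotation vector, rad) and "tvec" (3), from world to camera coordinates, as OpenCV has them. Camera axes: x right, y down, z forward; pixel columns grow to the right and rows downward; lengths in m; the calibration is good to about 2 mm. The wrist camera is an equidistant fisheye: a pixel r from the principal point sees the ray r / f radians off the axis. A picture is of the moment at which its call begins.
- job_done(): hands the job in; it is judged then, once.
Trained networks look in a picture, given as the dict that the camera call returned (one of the last four; its "shot" number tells which), for a name from the list of things; names that differ only in an ending like _2 or _b are one class to them, and where a whole thing is asked for, a point or a joint stands for the part that bears it (a point fixed in the world has none). Each returns a list of dicts, best first, with "score" (0 to 1); they miss things now and then, are a little off and sometimes report something else, mostly with a low value. They report only what shows in the picture. A call takes as long as a camera call.
- vision.find_in(target, picture): "box" ([centre column, centre row, width, height] as shares, 0 to 1, of the picture: columns of its width, rows of its height, round what is visible of it).
- vision.silhouettes(target, picture): "mask" (384x512 bool, what is visible of it) and "box" ([centre column, centre row, width, height] as shares, 0 to 1, of the picture: columns of its width, rows of its height, round what is visible of it).
- vision.place_of(target, picture): "point" ([column, row] as shares, 0 to 1, of the picture: columns of its width, rows of its height: a listed point, or the origin of a listed thing).
The state is a dict: "time_s": time; "joints": joint angles; "joint_vel": joint speeds; "effort": joint torques, N m; "tcp_pos": TCP position; "orientation": TCP orientation; "ft_force": force on the tool from outside, world axes, zero at the start; "wrist_torque": the same for the moment, N m; "width": finger opening in m; "gripper_force": force on a finger pad.
Only numpy, scipy, OpenCV 4.12 (cv2) and the standard library are available. Lean on these libraries where they do the work, as an engineer would, in place of code of your own. Each camera call takes 0.05 s, during which the arm holds its last target. There are 200 camera calls.

## Working session

There is one attempt and no reset: what is moved stays moved. The work goes in short steps, Python scripts to look and compute and a tool call to move; the robot and the scene stay as the last step left them, time stands still between calls to the robot, and variables do not carry over. Pictures are saved under pics/ and viewed, at most 10 in all, crops included, and the job is handed in when it is done.

Besides the shell and the picture viewer there is one more tool, called after "Request:" by a JSON object that holds its "op" and its "data", one argument or row to a line. arm_command: Moves the arm, as the interface text tells. Its arguments: {"type":"object","properties":{"increments":{"type":"array"},"hand":{"type":"number"},"grip_force":{"type":"number"}},"required":["increments"]}

```bash
mkdir -p pics; cat > h.py <<'E'
import numpy as np, cv2
from bench import ctrl, vision, job_done
def ray(c,u,v):
    R,_=cv2.Rodrigues(np.array(c["rvec"],float)); t=np.array(c["tvec"],float).ravel()
    d=np.array([(u-c["cx"])/c["fx"],(v-c["cy"])/c["fy"],1.]); return R,t,d
def at_z(c,u,v,z):
    R,t,d=ray(c,u,v); o=-R.T@t; w=R.T@d; return o+w*(z-o[2])/w[2]
def cloud(c):
    R,_=cv2.Rodrigues(np.array(c["rvec"],float)); t=np.array(c["tvec"],float).ravel()
    v,u=np.mgrid[0:384,0:512]; z=c["depth"]
    P=np.stack([(u-c["cx"])/c["fx"]*z,(v-c["cy"])/c["fy"]*z,z],-1)
    return (P-t)@R
E
python3 - <<'E'
from h import *
np.set_printoptions(precision=4,suppress=True)
s=ctrl.state(); print(s["time_s"],s["tcp_pos"],s["orientation"],s["width"])
a=vision.capture("top"); b=vision.capture("side")
cv2.imwrite("pics/a.png",np.vstack([a["img"],b["img"]])[:, :] if 0 else cv2.resize(np.hstack([a["img"],b["img"]]),(800,300)))
cv2.imwrite("pics/top.png",a["img"])
P=cloud(a)
for n in ["straightedge","stop_rail","blank_0","tally_counter","spare_punch_0","marker_pen"]:
    for m in vision.silhouettes(n,a)[:6]:
        k=m["mask"]&(a["depth"]>0); Q=P[k]
        if len(Q)<5: continue
        zt=np.percentile(Q[:,2],95); r=cv2.minAreaRect((Q[:,:2]*1000).astype(np.float32))
        print(n,round(m["score"],2),len(Q),"ztop",zt.round(4),"rect",np.round(r[0],1),np.round(r[1],1),round(r[2],1))
E
```

```text
0.0 [ 0.13   -0.5339  0.2495] [-179.9032   -0.0133   13.6796] 0.0852939784916248
straightedge 0.95 972 ztop 0.0761 rect [475.9 -15.2] [188.   46.4] 14.5
stop_rail 0.74 1169 ztop 0.0193 rect [642.7 262.4] [ 38.1 208.7] 52.3
blank_0 0.61 97 ztop 0.0153 rect [571.9 168.5] [25.4 26.8] 48.0
blank_0 0.59 92 ztop 0.0154 rect [625.8 133.7] [24.6 24.9] 46.6
blank_0 0.46 120 ztop 0.0153 rect [622.2 175.4] [29.  30.9] 47.9
blank_0 0.46 94 ztop 0.0145 rect [543.3 183.3] [24.9 24.8] 0.6
tally_counter 0.91 340 ztop 0.0331 rect [598.6 503.7] [46.6 48.5] 49.5
spare_punch_0 0.65 369 ztop 0.0436 rect [722.  359.9] [44.2 65.1] 72.2
marker_pen 0.6 254 ztop 0.0144 rect [364.1 202.6] [ 13.3 126.2] 75.4
```

View pics/top.png

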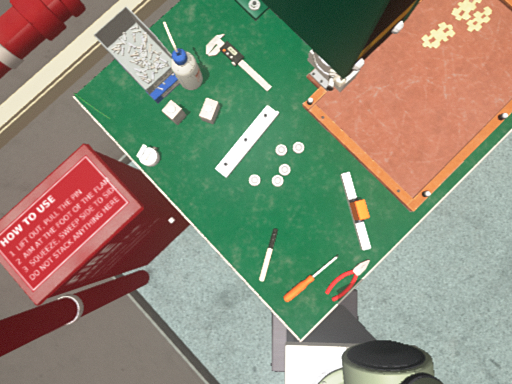

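The top view shows the straightedge at about (356,210) px and the rail at (248,140). The five blanks are at (281,150), (298,147), (284,169), (278,181) and (254,180).

```bash
cat > m.py <<'E'
from h import *
np.set_printoptions(precision=4,suppress=True)
def blanks(c):
    g=cv2.cvtColor(c["img"],cv2.COLOR_BGR2HSV); P=cloud(c)
    k=((g[...,1]<70)&(g[...,2]>130)).astype(np.uint8)
    n,l,st,ce=cv2.connectedComponentsWithStats(k,connectivity=4)
    return [(st[i,4],at_z(c,*ce[i],0.012)[:2]) for i in range(1,n) if 25<st[i,4]<260]
def rail(c):
    P=cloud(c); m=vision.silhouettes("stop_rail",c)[0]["mask"]
    Q=P[m&(c["depth"]>0)]; ctr=np.median(Q[:,:2],0); return Q,ctr
E
python3 - <<'E'
from m import *
a=vision.capture("top")
for x in blanks(a):
    p=x[1]
    if np.hypot(*(p-[.6,.2]))<.13: print("blank",x)
P=cloud(a);
Q,c=rail(a)
lip=Q[Q[:,2]>.013]; foot=Q
d=np.linalg.svd(Q[:,:2]-Q[:,:2].mean(0))[2][0]; print("rail dir",d,np.degrees(np.arctan2(d[1],d[0])))
dl=np.linalg.svd(lip[:,:2]-lip[:,:2].mean(0))[2][0]; print("lip dir",np.degrees(np.arctan2(dl[1],dl[0])),len(lip),lip.mean(0))
n=np.array([-d[1],d[0]]); n*=np.sign(n[1]); 
print("lip n range",np.percentile(lip[:,:2]@n,[1,5,50,95,99]),"all",np.percentile(Q[:,:2]@n,[1,5,50,95,99]),"along",np.percentile(Q[:,:2]@d,[0,1,99,100]))
m=vision.silhouettes("straightedge",a)[0]["mask"]; S=P[m&(a["depth"]>0)]
b=S[(S[:,2]>.012)&(S[:,2]<.028)]; g=S[S[:,2]>.065]
e=np.linalg.svd(b[:,:2]-b[:,:2].mean(0))[2][0]; print("bar",len(b),b.mean(0),np.degrees(np.arctan2(e[1],e[0])),"range",np.percentile(b[:,:2]@e,[0,1,99,100])); print("grip",len(g),g.mean(0),cv2.minAreaRect((g[:,:2]*1000).astype(np.float32)))
cv2.imwrite("pics/z.png",cv2.resize(a["img"][95:275,200:400],(800,720))[:600])
E
```

```text
blank (np.int32(124), array([0.6266, 0.1352]))
blank (np.int32(124), array([0.6199, 0.1777]))
blank (np.int32(122), array([0.5704, 0.1681]))
blank (np.int32(125), array([0.5432, 0.242 ]))
blank (np.int32(126), array([0.5424, 0.1855]))
rail dir [-0.7915  0.6112] 142.32675649158938
lip dir 142.5183155799973 284 [0.6322 0.2514 0.0178]
lip n range [0.5817 0.5819 0.5853 0.5893 0.5897] all [0.5817 0.582  0.6001 0.617  0.6189] along [-0.4528 -0.4499 -0.246  -0.2434]
bar 537 [ 0.4707 -0.0045  0.0204] -164.63792807269473 range [-0.5494 -0.5465 -0.3614 -0.3603]
grip 209 [ 0.4722 -0.0032  0.0747] ((472.9920959472656, -4.360280990600586), (43.57643508911133, 22.890472412109375), 16.386430740356445)
```

View pics/z.png

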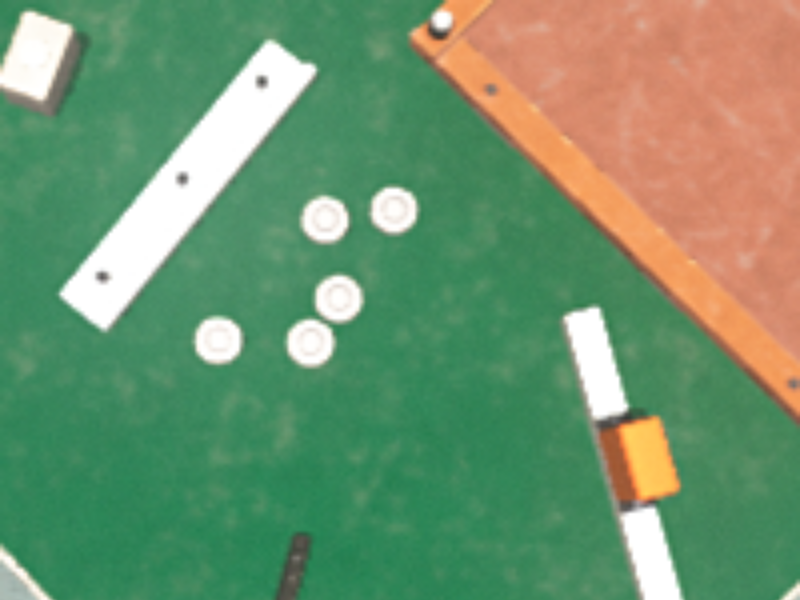

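The crop confirms five separate blanks between the rail and the straightedge, with a tray frame to the right. Each blank has its own lane, about 33 mm apart. Next I'll plan the approach, which needs a half-turn so joint 6 stays in range.

```bash
cat >> m.py <<'E'
def rel(target,yaw_t,pos=None,yaw=None,turn=None):
    s=ctrl.state(); pos=np.array(s["tcp_pos"] if pos is None else pos); yaw=s["orientation"][2] if yaw is None else yaw
    c,sn=np.cos(np.radians(yaw)),np.sin(np.radians(yaw)); D=np.array(target)-pos
    t=(yaw-yaw_t+180)%360-180 if turn is None else turn
    return np.round([c*D[0]+sn*D[1], sn*D[0]-c*D[1], -D[2], t],4)
E
python3 - <<'E'
from m import *
p0=np.array([.13,-.534,.25]);T=np.array([.4725,-.004,.15]); y=13.68; N=5
for k in range(N):
    p1=p0+(T-[.13,-.534,.25])/N; print(rel(p1,y+36.34,p0,y)); p0=p1; y+=36.34
a=vision.capture("top");P=cloud(a)
for u,v in [(339,135),(312,104),(360,160),(420,110),(330,40)]: print(u,v,P[v,u])
E
```

```text
[  0.0916  -0.0868   0.02   -36.34  ]
[  0.1252  -0.0156   0.02   -36.34  ]
[  0.1101   0.0616   0.02   -36.34  ]
[  0.0522   0.1149   0.02   -36.34  ]
[ -0.026    0.1235   0.02   -36.34  ]
339 135 [0.6572 0.0349 0.0197]
312 104 [0.7354 0.1017 0.0192]
360 160 [ 0.5969 -0.018   0.0124]
420 110 [ 0.7274 -0.1696  0.0087]
330 40 [0.7568 0.1055 0.2875]
```

Request:
{"op": "arm_command", "data": {
  "increments": [0.018,-0.017,0.004,-7.3,0.037,-0.035,0.008,-14.5,0.055,-0.052,0.012,-21.8,0.073,-0.069,0.016,-29,0.0916,-0.0868,0.02,-36.3]
}}

```text
time_s: 1.1
tcp_pos: [0.199, -0.4277, 0.2302]
orientation: [180.0, 0.0, 50.3]
ft_force: [0.5, 0.8, -0.5]
width: 0.085
gripper_force: 0.0
```

Request:
{"op": "arm_command", "data": {
  "increments": [0.025,-0.003,0.004,-7.3,0.05,-0.006,0.008,-14.5,0.075,-0.009,0.012,-21.8,0.1,-0.012,0.016,-29,0.1252,-0.0156,0.02,-36.3]
}}

```text
time_s: 1.6
tcp_pos: [0.2677, -0.3218, 0.2103]
orientation: [180.0, 0.0, 86.6]
ft_force: [0.6, -0.7, -0.1]
width: 0.0856
gripper_force: 0.0
```

Request:
{"op": "arm_command", "data": {
  "increments": [0.022,0.012,0.004,-7.3,0.044,0.025,0.008,-14.5,0.066,0.037,0.012,-21.8,0.088,0.049,0.016,-29,0.1101,0.0616,0.02,-36.3]
}}

```text
time_s: 2.1
tcp_pos: [0.3363, -0.2158, 0.1904]
orientation: [180.0, 0.0, 122.9]
ft_force: [1.3, 1.0, 0.2]
width: 0.0854
gripper_force: 0.0
```

Request:
{"op": "arm_command", "data": {
  "increments": [0.01,0.023,0.004,-7.3,0.021,0.046,0.008,-14.5,0.031,0.069,0.012,-21.8,0.042,0.092,0.016,-29,0.0522,0.1149,0.02,-36.3]
}}

```text
time_s: 2.6
tcp_pos: [0.405, -0.1098, 0.1703]
orientation: [-180.0, 0.0, 159.2]
ft_force: [0.3, -0.1, 0.5]
width: 0.0853
gripper_force: 0.0
```

Request:
{"op": "arm_command", "data": {
  "increments": [-0.005,0.025,0.004,-7.3,-0.01,0.049,0.008,-14.5,-0.016,0.074,0.012,-21.8,-0.021,0.099,0.016,-29,-0.026,0.1235,0.02,-36.3]
}}

```text
time_s: 3.1
tcp_pos: [0.4739, -0.0039, 0.1503]
orientation: [-180.0, 0.0, -164.5]
ft_force: [0.6, -0.6, 0.1]
width: 0.0854
gripper_force: 0.0
```

Request:
{"op": "arm_command", "data": {
  "increments": [0,0,0,0,0,0,0,0]
}}

```text
time_s: 3.3
tcp_pos: [0.473, -0.0047, 0.1502]
orientation: [-180.0, -0.0, -164.8]
ft_force: [-1.4, -0.8, -0.0]
width: 0.0854
gripper_force: 0.0
```

```bash
python3 - <<'E'
from m import *
s=ctrl.state(); print(s["time_s"],s["tcp_pos"],s["orientation"],s["joints"])
w=vision.capture("wrist"); cv2.imwrite("pics/w.png",w["img"])
K=np.array([[w["fx"],0,w["cx"]],[0,w["fy"],w["cy"]],[0,0,1.]]);R,_=cv2.Rodrigues(np.array(w["rvec"],float));t=np.array(w["tvec"],float).ravel()
k=vision.silhouettes("straightedge",w)[0]; v,u=np.nonzero(k["mask"]); print(k["score"],len(u))
hsv=cv2.cvtColor(w["img"],cv2.COLOR_BGR2HSV)
d=cv2.fisheye.undistortPoints(np.stack([u,v],-1)[:,None].astype(float),K,np.zeros(4))[:,0]
z=w["depth"][v,u]; ok=z>0
Q=(np.c_[d*z[:,None],z]-t)@R
Q=Q[ok]
g=Q[Q[:,2]>.068]; b=Q[(Q[:,2]>.013)&(Q[:,2]<.027)]
print("grip",len(g),cv2.minAreaRect((g[:,:2]*1000).astype(np.float32)),g[:,2].mean())
print("bar",len(b),cv2.minAreaRect((b[:,:2]*1000).astype(np.float32)))
E
```

```text
3.3 [ 0.473  -0.0047  0.1502] [-179.9893   -0.0361 -164.8304] [ -9.5063  16.35   -30.5873  43.091   -0.0248 -24.6759]
0.9 4953
grip 1887 ((471.8691101074219, -4.124172210693359), (44.22325897216797, 23.98151397705078), 15.596831321716309) 0.07508112643383448
bar 2736 ((472.05108642578125, -4.587364196777344), (189.59031677246094, 19.79204559326172), 15.03963851928711)
```

View pics/w.png

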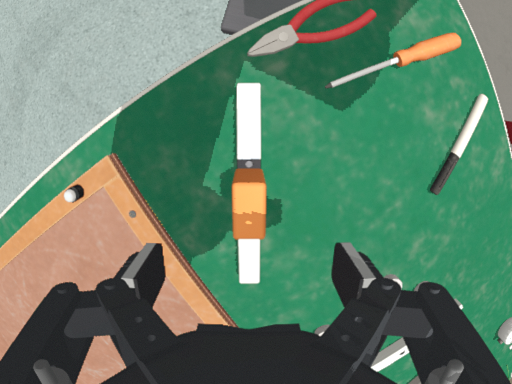

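The wrist view shows the straightedge at about (249,205) px, square between the open jaws. I'll descend and grip.

Request:
{"op": "arm_command", "data": {
  "increments": [0,0,0.03,0,0,0,0.06,0,0,0,0.085,0,0,0,0.102,0,0,0,0.102,0]
}}

```text
time_s: 3.9
tcp_pos: [0.471, -0.0055, 0.0466]
orientation: [179.9, -0.2, -165.0]
ft_force: [-0.1, 0.6, -0.6]
width: 0.0851
gripper_force: 0.0
```

Request:
{"op": "arm_command", "data": {
  "increments": [0,0,0,0,0,0,0,0,0,0,0,0,0,0,0,0,0,0,0,0],
  "hand": 0.01,
  "grip_force": 60
}}

```text
time_s: 4.4
tcp_pos: [0.4738, -0.005, 0.0491]
orientation: [-180.0, 0.1, -164.8]
ft_force: [-1.1, -0.1, 6.2]
width: 0.0234
gripper_force: 58.8
```

Request:
{"op": "arm_command", "data": {
  "increments": [0,0,0,0,0,0,0,0,0,0,0,0,0,0,0,0,0,0,0,0]
}}

```text
time_s: 4.9
tcp_pos: [0.4738, -0.005, 0.0491]
orientation: [-180.0, 0.1, -164.8]
ft_force: [-1.0, 0.3, 5.8]
width: 0.0235
gripper_force: 58.8
```

Request:
{"op": "arm_command", "data": {
  "increments": [0,0,-0.02,0,0,0,-0.05,0,-0.015,0.018,-0.05,8,-0.032,0.036,-0.05,16,-0.047,0.053,-0.05,24]
}}

```text
time_s: 5.4
tcp_pos: [0.5051, 0.0593, 0.0986]
orientation: [180.0, 0.0, 170.8]
ft_force: [-1.0, -0.3, -2.7]
width: 0.0236
gripper_force: 59.2
```

```bash
python3 - <<'E'
from m import *
s=ctrl.state(); print(s["tcp_pos"],s["orientation"],s["width"],rel([.5424,.1333,.099],142.35),rel([.5424,.1333,.099],142.35,yaw=171.2))
E
```

```text
[0.5051 0.0593 0.0986] [179.9936   0.0246 170.8318] 0.023607602133951223 [-0.0251  0.079  -0.0004 28.4818] [-0.0256  0.0788 -0.0004 28.85  ]
```

Request:
{"op": "arm_command", "data": {
  "increments": [-0.006,0.02,0,7.2,-0.013,0.04,0,14.4,-0.019,0.06,0,21.6,-0.0254,0.0789,0,28.85,-0.0254,0.0789,0,28.85]
}}

```text
time_s: 5.9
tcp_pos: [0.5427, 0.1345, 0.0981]
orientation: [179.9, 0.0, 142.4]
ft_force: [-0.1, -0.1, -1.7]
width: 0.0235
gripper_force: 59.4
```

Request:
{"op": "arm_command", "data": {
  "increments": [0,0,0,0,0,0,0,0]
}}

```text
time_s: 6.1
tcp_pos: [0.541, 0.132, 0.0979]
orientation: [-179.9, -0.0, 142.4]
ft_force: [-0.2, 0.4, -2.2]
width: 0.0233
gripper_force: 59.4
```

```bash
cat >> m.py <<'E'
def wcloud(w):
    K=np.array([[w["fx"],0,w["cx"]],[0,w["fy"],w["cy"]],[0,0,1.]]);R,_=cv2.Rodrigues(np.array(w["rvec"],float));t=np.array(w["tvec"],float).ravel()
    v,u=np.mgrid[0:384,0:512]
    d=cv2.fisheye.undistortPoints(np.stack([u,v],-1).reshape(-1,1,2).astype(float),K,np.zeros(4)).reshape(384,512,2)
    z=w["depth"]; return (np.dstack([d*z[...,None],z])-t)@R
n=np.array([.611,.7915]); d=np.array([-.7915,.611])
def report(c,Pf):
    P=Pf(c)
    for name in ["straightedge","stop_rail","blank_0"]:
        for m in vision.silhouettes(name,c)[:6]:
            q=P[m["mask"]&(c["depth"]>0)]
            if len(q)<20: continue
            r=cv2.minAreaRect((q[:,:2]*1000).astype(np.float32)); print(name,round(m["score"],2),len(q),"nd ranges",np.percentile(q[:,:2]@n,[1,99]),np.percentile(q[:,:2]@d,[1,99]),"z",np.percentile(q[:,2],[2,98]),"ang",round(r[2],2),np.round(r[1]))
E
python3 - <<'E'
from m import *
s=ctrl.state(); print(s["time_s"],s["tcp_pos"],s["orientation"],s["joints"])
w=vision.capture("wrist");cv2.imwrite("pics/w2.png",w["img"]); report(w,wcloud)
c=vision.capture("top"); print("top"); report(c,cloud)
E
```

```text
6.1 [0.541  0.132  0.0979] [-179.9302   -0.0448  142.3716] [  6.1275  27.8731 -21.4791  40.7284  -0.0195  43.7559]
straightedge 0.85 12351 nd ranges [0.4235 0.4464] [-0.3617 -0.2531] z [0.0682 0.1251] ang 52.96 [ 54. 224.]
straightedge 0.74 1140 nd ranges [0.4645 0.491 ] [-0.3282 -0.3024] z [0.0043 0.0139] ang 47.04 [31. 27.]
stop_rail 0.82 7349 nd ranges [0.5812 0.6199] [-0.4475 -0.2445] z [0.0011 0.0193] ang 52.16 [136. 216.]
blank_0 0.76 190 nd ranges [0.4598 0.5007] [-0.4089 -0.3353] z [0.0015 0.1227] ang 81.02 [11. 85.]
blank_0 0.71 891 nd ranges [0.5052 0.5311] [-0.3939 -0.368 ] z [0.0022 0.0139] ang 88.04 [29. 27.]
blank_0 0.66 1030 nd ranges [0.4682 0.4944] [-0.3599 -0.3346] z [0.0038 0.0139] ang 86.1 [26. 27.]
blank_0 0.66 1103 nd ranges [0.4645 0.4909] [-0.328  -0.3027] z [0.005  0.0139] ang 16.19 [26. 27.]
blank_0 0.64 713 nd ranges [0.3906 0.4119] [-0.2215 -0.1914] z [0.0007 0.0144] ang 74.49 [13. 36.]
top
straightedge 0.67 324 nd ranges [0.4245 0.4472] [-0.3263 -0.2537] z [-0.0002  0.1069] ang 53.46 [23. 81.]
stop_rail 0.97 1183 nd ranges [0.5816 0.6188] [-0.4519 -0.2451] z [0.0012 0.0198] ang 53.15 [ 39. 214.]
blank_0 0.63 43 nd ranges [0.5175 0.5304] [-0.3936 -0.3721] z [0.0099 0.0158] ang 0.9 [19. 15.]
blank_0 0.61 72 nd ranges [0.467  0.4896] [-0.3274 -0.3059] z [0.0097 0.0154] ang 1.83 [20. 22.]
blank_0 0.49 80 nd ranges [0.4687 0.4947] [-0.3566 -0.3366] z [0.0068 0.015 ] ang 44.95 [26. 19.]
```

View pics/w2.png

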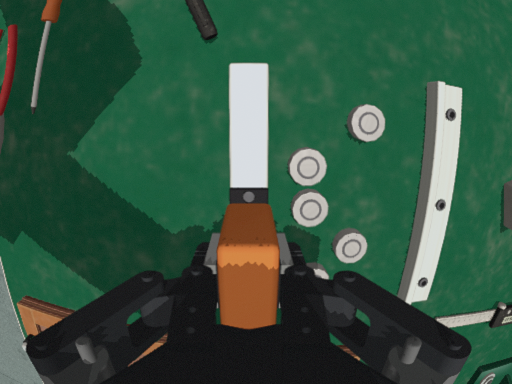

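The wrist view shows the bar (249,125) parallel to the rail (440,200), with all the blanks between them. I'll check the exact angle between bar and rail.

```bash
python3 - <<'E'
from m import *
w=vision.capture("wrist");P=wcloud(w)
def edge(name,zlo,zhi,q):
    m=vision.silhouettes(name,w)[0]["mask"]&(w["depth"]>0); p=P[m]; p=p[(p[:,2]>zlo)&(p[:,2]<zhi)]
    D=p[:,:2]@d;N=p[:,:2]@n; b=np.linspace(np.percentile(D,3),np.percentile(D,97),16); X=[];Y=[]
    for l,h in zip(b,b[1:]):
        k=(D>l)&(D<h)
        if k.sum()>5: X.append((l+h)/2);Y.append(np.percentile(N[k],q))
    f=np.polyfit(X,Y,1); r=np.polyval(f,X)-Y; print(name,len(p),"slope deg",np.degrees(f[0]).round(2),"n at -.348",np.polyval(f,-.348).round(4),"rms",r.std().round(5), X[0],X[-1])
edge("stop_rail",.015,.03,3);edge("stop_rail",.001,.03,3)
edge("straightedge",.06,.0715,97);edge("straightedge",.06,.0715,3)
E
```

```text
stop_rail 1983 slope deg -0.19 n at -.348 0.5816 rms 0.00011 -0.42604974298725484 -0.2539657114007169
stop_rail 7258 slope deg -0.13 n at -.348 0.5815 rms 9e-05 -0.43136699241565885 -0.25432700626621035
straightedge 4594 slope deg 0.33 n at -.348 0.4445 rms 0.00032 -0.31281818664590744 -0.25612891504588464
straightedge 4594 slope deg -0.64 n at -.348 0.4277 rms 0.00026 -0.31281818664590744 -0.25612891504588464
```

Request:
{"op": "arm_command", "data": {
  "increments": [0,0,0.015,0,0,0,0.03,0,0,0,0.042,0,0,0,0.048,0,0,0,0.048,0]
}}

```text
time_s: 7.25
tcp_pos: [0.5418, 0.1327, 0.0499]
orientation: [-180.0, -0.0, 142.3]
ft_force: [-0.1, 0.2, -2.7]
width: 0.0232
gripper_force: 59.4
```

Request:
{"op": "arm_command", "data": {
  "increments": [0,0.005,0,0,0,0.01,0,0,0,0.015,0,0,0,0.02,0,0,0,0.025,0,0]
}}

```text
time_s: 7.75
tcp_pos: [0.5573, 0.1526, 0.0504]
orientation: [-180.0, 0.0, 142.3]
ft_force: [-0.4, -1.4, -1.0]
width: 0.0232
gripper_force: 59.6
```

Request:
{"op": "arm_command", "data": {
  "increments": [0,0.006,0,0,0,0.012,0,0,0,0.018,0,0,0,0.024,0,0,0,0.03,0,0]
}}

```text
time_s: 8.25
tcp_pos: [0.5757, 0.1765, 0.0502]
orientation: [-180.0, -0.0, 142.3]
ft_force: [-0.7, -0.8, -1.6]
width: 0.0233
gripper_force: 59.6
```

Request:
{"op": "arm_command", "data": {
  "increments": [0,0.006,0,0,0,0.012,0,0,0,0.018,0,0,0,0.024,0,0,0,0.03,0,0]
}}

```text
time_s: 8.75
tcp_pos: [0.594, 0.2003, 0.0502]
orientation: [-180.0, -0.0, 142.3]
ft_force: [-1.4, -2.2, -1.4]
width: 0.0234
gripper_force: 59.7
```

```bash
python3 - <<'E'
from m import *
s=ctrl.state(); print(s["time_s"],s["tcp_pos"],s["orientation"],s["ft_force"], "n of tcp",np.array(s["tcp_pos"])[:2]@n)
w=vision.capture("wrist");cv2.imwrite("pics/w3.png",w["img"]); report(w,wcloud)
E
```

```text
8.75 [0.594  0.2003 0.0502] [-179.9952   -0.0079  142.3293] [-1.445  -2.182  -1.4197] n of tcp 0.521474680520254
straightedge 0.83 12222 nd ranges [0.51   0.5327] [-0.3617 -0.2542] z [0.0205 0.0774] ang 47.62 [ 31. 112.]
stop_rail 0.59 11811 nd ranges [0.5816 0.6195] [-0.4217 -0.244 ] z [0.0029 0.0193] ang 52.12 [ 77. 197.]
blank_0 0.78 1891 nd ranges [0.5324 0.5576] [-0.3285 -0.3023] z [0.0037 0.0139] ang 81.51 [29. 28.]
blank_0 0.76 1878 nd ranges [0.5328 0.558 ] [-0.2939 -0.2689] z [0.0112 0.0141] ang 49.64 [27. 27.]
blank_0 0.7 1025 nd ranges [0.5365 0.5579] [-0.356  -0.3344] z [0.003  0.0138] ang 17.47 [27. 17.]
blank_0 0.44 27 nd ranges [0.5415 0.5433] [-0.4155 -0.4041] z [0.0119 0.0137] ang 51.85 [ 2. 12.]
```

View pics/w3.png

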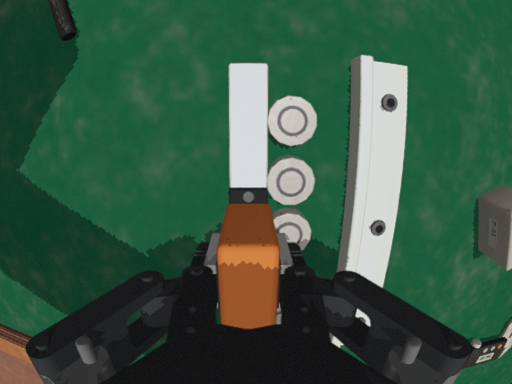

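The picture shows three blanks lined up against the bar (292,120; 290,180; 292,230) and the rail about 22 mm ahead of them. I'll continue slowly.

Request:
{"op": "arm_command", "data": {
  "increments": [0,0.005,0,-0.1,0,0.01,0,-0.15,0,0.014,0,-0.15,0,0.017,0,-0.15,0,0.02,0,-0.15]
}}

```text
time_s: 9.45
tcp_pos: [0.6061, 0.2158, 0.0502]
orientation: [-180.0, -0.0, 142.5]
ft_force: [-0.9, -2.6, -2.2]
width: 0.0235
gripper_force: 59.7
```

Request:
{"op": "arm_command", "data": {
  "increments": [0,0.001,0,0,0,0.0015,0,0,0,0.002,0,0,0,0.002,0,0]
}}

```text
time_s: 9.85
tcp_pos: [0.6072, 0.2174, 0.0502]
orientation: [180.0, -0.0, 142.5]
ft_force: [-1.3, -0.9, -2.2]
width: 0.0236
gripper_force: 59.5
```

Request:
{"op": "arm_command", "data": {
  "increments": [0,0.0005,0,0,0,0.001,0,0,0,0.001,0,0]
}}

```text
time_s: 10.15
tcp_pos: [0.608, 0.2182, 0.0503]
orientation: [180.0, -0.0, 142.5]
ft_force: [-0.9, -1.2, -2.5]
width: 0.0235
gripper_force: 59.5
```

Request:
{"op": "arm_command", "data": {
  "increments": [0,0.0005,0,0,0,0.001,0,0,0,0.001,0,0]
}}

```text
time_s: 10.45
tcp_pos: [0.6081, 0.2184, 0.0502]
orientation: [-179.9, 0.0, 142.5]
ft_force: [-2.5, -3.0, -0.3]
width: 0.0233
gripper_force: 59.8
```

Request:
{"op": "arm_command", "data": {
  "increments": [0,0.0005,0,0,0,0.001,0,0,0,0.001,0,0]
}}

```text
time_s: 10.75
tcp_pos: [0.6081, 0.2185, 0.0502]
orientation: [-179.8, 0.0, 142.5]
ft_force: [-4.8, -5.2, 1.7]
width: 0.0235
gripper_force: 60.1
```

Request:
{"op": "arm_command", "data": {
  "increments": [0,0.001,0,0,0,0.002,0,0,0,0.002,0,0]
}}

```text
time_s: 11.05
tcp_pos: [0.6083, 0.2187, 0.0502]
orientation: [-179.6, 0.0, 142.4]
ft_force: [-7.3, -8.8, 4.4]
width: 0.0234
gripper_force: 60.7
```

```bash
python3 - <<'E'
from m import *
s=ctrl.state(); print(s["ft_force"],s["wrist_torque"],s["orientation"])
w=vision.capture("wrist");P=wcloud(w); cv2.imwrite("pics/w4.png",w["img"]); report(w,wcloud)
E
```

```text
[-7.2664 -8.8366  4.405 ] [-2.0971  1.7398 -0.0248] [-179.6094    0.0173  142.4239]
straightedge 0.82 12174 nd ranges [0.5337 0.556 ] [-0.3617 -0.2539] z [0.0205 0.0775] ang 55.03 [ 28. 111.]
stop_rail 0.81 12517 nd ranges [0.5817 0.6192] [-0.3802 -0.2442] z [0.0032 0.0193] ang 50.85 [ 52. 211.]
blank_0 0.69 1003 nd ranges [0.5596 0.5813] [-0.3554 -0.3345] z [0.0038 0.0139] ang 7.65 [28. 16.]
blank_0 0.64 1981 nd ranges [0.5552 0.5815] [-0.2943 -0.2685] z [0.0085 0.014 ] ang 53.35 [28. 29.]
blank_0 0.61 1916 nd ranges [0.5545 0.5805] [-0.3285 -0.3023] z [0.0034 0.0141] ang 77.6 [28. 28.]
```

View pics/w4.png

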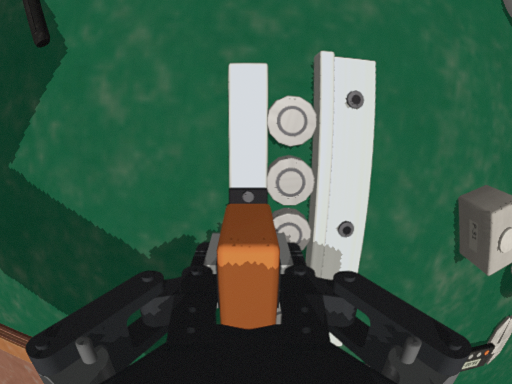

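The three visible blanks sit against the rail (their far edge is at about 318 px, on the lip). I'll make a tiny yaw wiggle under pressure to seat both ends.

Request:
{"op": "arm_command", "data": {
  "increments": [0,0,0,0.4,0,0,0,0.6,0,0,0,0.6]
}}

```text
time_s: 11.55
tcp_pos: [0.6083, 0.2187, 0.0501]
orientation: [-179.6, 0.0, 141.9]
ft_force: [-5.5, -9.8, 5.2]
width: 0.0237
gripper_force: 60.6
```

```bash
python3 -c "
from m import *
s=ctrl.state();print(s['ft_force'],s['wrist_torque'],s['orientation'])"
```

```text
[-5.5172 -9.7799  5.1504] [-2.1141  1.6805  0.6215] [-179.6064    0.024   141.9098]
```

Request:
{"op": "arm_command", "data": {
  "increments": [0,0,0,-0.6,0,0,0,-1.2,0,0,0,-1.2]
}}

```text
time_s: 11.85
tcp_pos: [0.6081, 0.2187, 0.0498]
orientation: [-179.6, -0.0, 142.9]
ft_force: [-7.0, -7.8, 3.4]
width: 0.0233
gripper_force: 60.4
```

```bash
python3 -c "
from m import *
s=ctrl.state();print(s['ft_force'],s['wrist_torque'],s['orientation'])"
```

```text
[-6.9605 -7.8457  3.4092] [-2.0585  1.4447 -0.5531] [-179.609    -0.0085  142.9369]
```

Request:
{"op": "arm_command", "data": {
  "increments": [0,-0.002,0,0.6,0,-0.005,0,0.6,0,-0.012,0,0.6,0,-0.025,0,0.6,0,-0.04,0,0.6]
}}

```text
time_s: 12.35
tcp_pos: [0.5869, 0.1897, 0.0507]
orientation: [179.9, 0.0, 142.5]
ft_force: [0.8, 0.3, -2.3]
width: 0.023
gripper_force: 59.7
```

Request:
{"op": "arm_command", "data": {
  "increments": [0,-0.01,0,0,0,-0.02,0,0,0,-0.02,0,0]
}}

```text
time_s: 12.65
tcp_pos: [0.5734, 0.1727, 0.0504]
orientation: [-180.0, -0.0, 142.4]
ft_force: [-0.1, -0.4, -2.6]
width: 0.0236
gripper_force: 59.8
```

Request:
{"op": "arm_command", "data": {
  "increments": [0,0,0.0005,0,0,0,0.001,0,0,0,0.001,0]
}}

```text
time_s: 12.95
tcp_pos: [0.5745, 0.1738, 0.0492]
orientation: [180.0, 0.0, 142.5]
ft_force: [0.6, -0.8, -2.2]
width: 0.0234
gripper_force: 59.8
```

```bash
python3 - <<'E'
from m import *
s=ctrl.state(); print(s["ft_force"],s["orientation"])
w=vision.capture("wrist"); cv2.imwrite("pics/w5.png",w["img"]); report(w,wcloud)
P=wcloud(w); m=vision.silhouettes("straightedge",w)[0]["mask"]&(w["depth"]>0); q=P[m]; q=q[(q[:,2]>.01)&(q[:,2]<.024)&(q[:,:2]@d>-.315)]
A=np.c_[q[:,:2]@n,q[:,:2]@d,np.ones(len(q))]; print("bar top z fit",np.linalg.lstsq(A,q[:,2],rcond=None)[0],q[:,2].mean())
E
```

```text
[ 0.5914 -0.8304 -2.2379] [179.9736   0.0098 142.5073]
straightedge 0.94 12457 nd ranges [0.4768 0.5   ] [-0.3627 -0.254 ] z [0.0193 0.0765] ang 49.55 [ 43. 178.]
stop_rail 0.9 9722 nd ranges [0.5814 0.6189] [-0.4057 -0.2446] z [0.0032 0.0192] ang 52.78 [ 45. 172.]
stop_rail 0.29 1553 nd ranges [0.5543 0.5816] [-0.3605 -0.3345] z [0.0013 0.0138] ang 13.45 [32. 29.]
blank_0 0.74 776 nd ranges [0.5329 0.5812] [-0.3865 -0.3361] z [0.0017 0.0807] ang 12.07 [71. 19.]
blank_0 0.7 1679 nd ranges [0.5542 0.5803] [-0.3283 -0.3023] z [0.0019 0.0139] ang 46.21 [28. 29.]
blank_0 0.69 1800 nd ranges [0.5541 0.5806] [-0.2944 -0.2684] z [0.0022 0.014 ] ang 37.72 [30. 28.]
blank_0 0.68 1518 nd ranges [0.5542 0.5807] [-0.3604 -0.3345] z [0.0022 0.0138] ang 40.3 [28. 27.]
bar top z fit [0.0017 0.0009 0.02  ] 0.020650707842991764
```

View pics/w5.png

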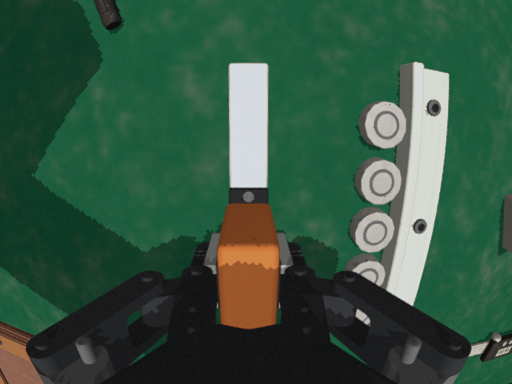

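The blanks lie at the rail at (382,125), (378,182), (373,231), (367,272) and (365,315) px. I'll check with the other cameras before setting down.

```bash
python3 - <<'E'
from m import *
for v in ["top","side"]:
    c=vision.capture(v); print(v)
    for q in blanks(c):
        p=q[1]
        if .53<p@n<.6 and -.46<p@d<-.23: print(q[0],"n",p@n,"d",p@d)
    report(c,cloud)
E
```

```text
top
straightedge 0.64 181 nd ranges [0.4778 0.4968] [-0.3171 -0.2559] z [0.0172 0.0238] ang 54.9 [19. 64.]
stop_rail 0.75 830 nd ranges [0.5811 0.6207] [-0.3919 -0.2461] z [0.0008 0.0203] ang 5.46 [152. 111.]
blank_0 0.44 106 nd ranges [0.5535 0.5796] [-0.2964 -0.2701] z [0.0001 0.0154] ang 89.22 [25. 27.]
blank_0 0.41 91 nd ranges [0.5542 0.5783] [-0.33   -0.3053] z [0.0069 0.0151] ang 1.73 [26. 22.]
side
straightedge 0.57 1025 nd ranges [0.4464 0.5127] [-0.4402 -0.2512] z [-0.0003  0.0768] ang 46.92 [ 97. 200.]
stop_rail 0.59 646 nd ranges [0.5815 0.6211] [-0.3679 -0.2415] z [0.0009 0.0208] ang 26.6 [ 87. 120.]
blank_0 0.48 98 nd ranges [0.555  0.5817] [-0.2912 -0.267 ] z [0.0068 0.0152] ang 28.46 [29. 23.]
blank_0 0.45 103 nd ranges [0.5549 0.5819] [-0.3575 -0.3341] z [0.0038 0.0152] ang 68.24 [27. 25.]
```

Request:
{"op": "arm_command", "data": {
  "increments": [0,0,0.0005,0,0,0,0.001,0,0,0,0.001,0]
}}

```text
time_s: 13.9
tcp_pos: [0.5742, 0.1734, 0.049]
orientation: [180.0, 0.0, 142.5]
ft_force: [-2.4, -0.3, 5.2]
width: 0.0237
gripper_force: 60.7
```

Request:
{"op": "arm_command", "data": {
  "increments": [0,0,0,0,0,0,0,0,0,0,0,0,0,0,0,0,0,0,0,0],
  "hand": 0.06
}}

```text
time_s: 14.4
tcp_pos: [0.5741, 0.1734, 0.0482]
orientation: [-180.0, -0.0, 142.5]
ft_force: [-0.2, -0.1, -0.8]
width: 0.0604
gripper_force: 0.0
```

Request:
{"op": "arm_command", "data": {
  "increments": [0,0,-0.02,0,0,0,-0.05,0,0,0,-0.09,0,0,0,-0.13,0,0,0,-0.16,0]
}}

```text
time_s: 14.9
tcp_pos: [0.5747, 0.1735, 0.211]
orientation: [179.9, 0.1, 142.5]
ft_force: [0.4, 0.5, 0.2]
width: 0.0597
gripper_force: 0.0
```

Request:
{"op": "arm_command", "data": {
  "increments": [0,-0.05,0,0,0,-0.1,0,0,0,-0.15,0,0,0,-0.2,0,0,0,-0.2,0,0]
}}

```text
time_s: 15.4
tcp_pos: [0.4482, 0.0117, 0.2079]
orientation: [-179.8, -0.1, 142.1]
ft_force: [-0.7, 0.7, -0.1]
width: 0.0597
gripper_force: 0.0
```

```bash
python3 - <<'E'
from m import *
s=ctrl.state(); print(s["time_s"],s["tcp_pos"],s["ft_force"],s["width"])
for v in ["top","wrist"]:
    c=vision.capture(v); print(v)
    if v=="top":
      cv2.imwrite("pics/f.png",cv2.resize(c["img"][90:240,200:350],(600,600),interpolation=cv2.INTER_CUBIC))
      for q in blanks(c):
        p=q[1]
        if .53<p@n<.6 and -.46<p@d<-.23: print(q[0],"n",p@n,"d",p@d)
    report(c,cloud if v=="top" else wcloud)
E
```

```text
15.4 [0.4482 0.0117 0.2079] [-0.6729  0.6701 -0.0935] 0.05973905050132511
top
straightedge 0.95 653 nd ranges [0.4759 0.4992] [-0.44   -0.2577] z [0.0176 0.0769] ang 54.71 [ 30. 188.]
blank_0 0.6 89 nd ranges [0.5555 0.5794] [-0.3304 -0.3054] z [0.0092 0.0153] ang 0.61 [25. 23.]
blank_0 0.58 117 nd ranges [0.5546 0.5821] [-0.4277 -0.4008] z [-0.0012  0.0156] ang 1.02 [28. 28.]
blank_0 0.55 97 nd ranges [0.555  0.5809] [-0.3948 -0.3706] z [0.0068 0.0161] ang 31.97 [26. 25.]
blank_0 0.4 73 nd ranges [0.5566 0.5781] [-0.2932 -0.2716] z [0.009  0.0152] ang 47.12 [22. 21.]
wrist
straightedge 0.74 4286 nd ranges [0.4752 0.5108] [-0.4383 -0.2553] z [0.0013 0.076 ] ang 50.9 [ 59. 193.]
stop_rail 0.83 2510 nd ranges [0.5801 0.6238] [-0.449  -0.2436] z [0.0012 0.0193] ang 51.88 [ 53. 212.]
blank_0 0.9 342 nd ranges [0.5538 0.5814] [-0.3291 -0.3027] z [0.0012 0.0142] ang 32.82 [30. 27.]
blank_0 0.86 291 nd ranges [0.5539 0.5796] [-0.3603 -0.335 ] z [0.0034 0.0139] ang 56.26 [27. 27.]
blank_0 0.8 279 nd ranges [0.5537 0.58  ] [-0.3952 -0.3686] z [0.0024 0.014 ] ang 41.76 [27. 29.]
blank_0 0.75 297 nd ranges [0.5539 0.5799] [-0.4257 -0.3996] z [0.0012 0.014 ] ang 19.87 [27. 27.]
```

View pics/f.png

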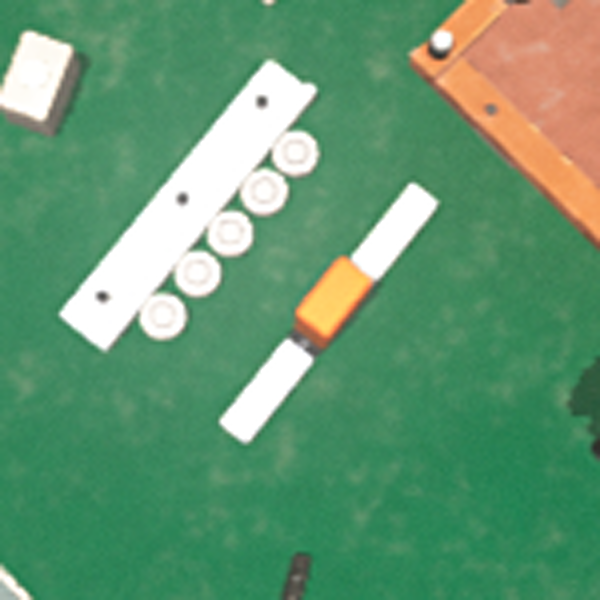

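All five blanks lie in a row against the rail, from (163,315) to (296,153) px in the crop. The straightedge stands free of them at (330,310).

```bash
python3 -c "
from bench import job_done; print(job_done())"
```

```text
the job is handed in; nothing more can be done
None
```

I swept the five blanks in one group into a flat row against the stop rail and set the straightedge down on its underside, about 55 mm clear of them; the job was handed in at about 15.5 s.

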